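# Clear the template bins onto the peg stand

### The arm

A 6-joint arm with a two-finger parallel gripper is mounted at the origin on the work surface. World frame = base frame: x ahead of the robot, y to its left, z up, the work surface at z = 0. Lengths are in mm, angles in rad, forces in N, time in s.
With the tool pointing down it reaches from about 275 to 1000 mm from the base axis. Payload 8.4 kg.
Tool frame: the origin (TCP) lies at the very end of the fingers, on their centre line; the grasp point (between the pads) lies 19 mm behind it; z points along the fingers, y is the line along which they close (so a half turn about z gives the same grasp; the last joint's range is limited). The gripper opens to 85 mm and grips with 20 to 120 N. Pads are 22 mm wide; open, the fingers measure 114 mm over their backs; the gripper's body (76 mm by 85 mm) begins 54 mm behind the grasp point. The pads swing forward as they close: fully open they stand 13 mm farther back than shut.
Start: joints at [-1.291, 0.353, 1.633, -0, 1.155, -0.002], TCP at [173.802, -600.351, 231.281] pointing down, gripper open.
Joint ranges: [-2.63, 2.63], [-0.92, 2.1], [0.06, 2.66], [-1.3, 4.44], [0, 2.69], [-3.02, 3.02]. Speed limits (rad/s): [2.22, 2.22, 2.79, 3.14, 3.14, 3.14].

### API

Orientations are given as a rotation vector (axis times angle).
In Python, from workcell import r gives the robot as it stands.
- The arm moves only by the shell command python3 inch.py 'ROWS' [FORCE]. ROWS is a JSON list of rows, 1 to 8 of them, each of 7 numbers: a rotation vector rx, ry, rz in rad, then dx, dy, dz in mm, then the finger opening in mm; each row shifts and turns the commanded pose from where the row before left it, along the tool's axes as they then stand; what a row does not reach is not made up. A row lasts 1/8 s, in which the tool goes at most 62.5 mm and 0.188 rad, less where a joint would pass 70% of its speed; a pose out of reach is approached as far as the arm can. The fingers move at their own pace and stop on an object; FORCE is the grip in N (left out, the last holds). Time passes only in rows, so rows that do not move let the fingers close. It prints the time, the measured TCP pose, the force, the opening and the grip force at its end.
- r.sense(): the state, without advancing time (a new reading comes with each control period).
- r.camera(name): name is "scene" or "top" or "wrist"; returns a dict with "img" (420x560x3 uint8, red, green, blue), "range_z" (420x560 float32, mm along the optical axis (not along the pixel's ray), 0 where there is no reading), "vfov" (degrees; the focal length in pixels is half the picture's height over the tangent of half this angle, whatever the lens; pixels are square), "cx", "cy" (the principal point, pixels), "origin" and "orientation" of the camera in the world; the wrist camera has in their place "hand_eye" (4x4, takes a point from camera to tool coordinates, whose origin is the TCP and whose axes are the flange's). Camera axes: x right, y down, z forward; pixel columns grow to the right and rows downward; lengths in mm; the calibration is good to about 2 mm. A picture is of the moment at which its call begins: read the wrist's pose just before it.
- r.close_job(): hands the job in; it is judged then, once.
The state is a dict: "t": time; "qpos": joint angles; "joint_vel": joint speeds; "joint_efforts": joint torques, N m; "tcp_pos": TCP position; "ee_rot": TCP orientation; "wrist_force": force on the tool from outside, world axes, zero at the start; "moment": the same for the moment, N m; "gripper_width": finger opening in mm; "finger_force": force on a finger pad.
Only numpy, scipy, OpenCV 4.12 (cv2) and the standard library are available. Lean on these libraries where they do the work, as an engineer would, in place of code of your own. Each camera call takes 0.05 s, during which the arm holds its last target. There are 200 camera calls.

### The job

Empty the deep blue bins: hang every aluminium template by the hole in its tab on the peg stand, one template to a peg, hanging still. The bins are too narrow to pull a template straight out, so raise it by its tab until it stands upright and then lift it; any template may go on any peg. Do not knock over the bottles or the can, and leave the stand upright.

Things in the scene. Friction and masses are not known exactly. Their poses are not given: they have to be found in the camera images.
- bins: Fixed row of four deep narrow blue bins; origin under its centre, x to the back (front -x, to the robot). Bin centres y = -126, -42, 42, 126 mm. Inside 75 (x) by 70 mm (y), walls 4, floor 5 mm. Sides 145 high, back 125. Front 110 mm high in its middle 50 mm (sill); each side of that an ear 10 mm wide rises to 145.
- template1: Flat aluminium template, 8 mm thick (own x), 0.2 kg, may be absent (None). Origin: centre of lower edge; z along its length to the tab's top. Blade 64 mm wide (y), z 0 to 110; tab 40 wide, z 110 to 195. At first it leans in a bin, lower edge in the back bottom corner, tab over the sill and sticking out 65 mm past it towards the robot, 33 deg off upright (pitch -0.58).
- template1_hole (a point): Centre of the hole in the tab of template1, at its z = 149 mm. The hole goes through along x, 22 mm wide (y) and 24 mm high (z 137 to 161). In the bin the blade's shoulders lie under the ears: it cannot be pulled out along its slope, only raised upright about its lower edge and lifted.
- template2: Flat aluminium template, 8 mm thick (own x), 0.2 kg, may be absent (None). Origin: centre of lower edge; z along its length to the tab's top. Blade 64 mm wide (y), z 0 to 110; tab 40 wide, z 110 to 195. At first it leans in a bin, lower edge in the back bottom corner, tab over the sill and sticking out 65 mm past it towards the robot, 33 deg off upright (pitch -0.58).
- template2_hole (a point): Centre of the hole in the tab of template2, at its z = 149 mm. The hole goes through along x, 22 mm wide (y) and 24 mm high (z 137 to 161). In the bin the blade's shoulders lie under the ears: it cannot be pulled out along its slope, only raised upright about its lower edge and lifted.
- template3: Flat aluminium template, 8 mm thick (own x), 0.2 kg, may be absent (None). Origin: centre of lower edge; z along its length to the tab's top. Blade 64 mm wide (y), z 0 to 110; tab 40 wide, z 110 to 195. At first it leans in a bin, lower edge in the back bottom corner, tab over the sill and sticking out 65 mm past it towards the robot, 33 deg off upright (pitch -0.58).
- template3_hole (a point): Centre of the hole in the tab of template3, at its z = 149 mm. The hole goes through along x, 22 mm wide (y) and 24 mm high (z 137 to 161). In the bin the blade's shoulders lie under the ears: it cannot be pulled out along its slope, only raised upright about its lower edge and lifted.
- template4: Flat aluminium template, 8 mm thick (own x), 0.2 kg, may be absent (None). Origin: centre of lower edge; z along its length to the tab's top. Blade 64 mm wide (y), z 0 to 110; tab 40 wide, z 110 to 195. At first it leans in a bin, lower edge in the back bottom corner, tab over the sill and sticking out 65 mm past it towards the robot, 33 deg off upright (pitch -0.58).
- template4_hole (a point): Centre of the hole in the tab of template4, at its z = 149 mm. The hole goes through along x, 22 mm wide (y) and 24 mm high (z 137 to 161). In the bin the blade's shoulders lie under the ears: it cannot be pulled out along its slope, only raised upright about its lower edge and lifted.
- stand: Loose dark steel peg stand, 4 kg. Origin on the table under the front face of its peg bar; z up, pegs point to -x (to the robot). Base slab x -120 to 80, y -200 to 200, 12 mm thick. Bar 20 x 20 mm, front face at x = 0, centre 235 mm high; posts 25 mm square behind it at y = +-180, top 252. Pegs at y = -126, -42, 42, 126 mm.
- peg1 (a point): Root of peg 1 on its axis, at the bar's front face, height 235 mm; axes as the stand's. The peg is 8 mm thick, level, runs 80 mm to -x and ends in an upturned tip (to x = -88 mm, 9 mm above the axis). A hung template's hole centre is 8 mm below the axis.
- peg2 (a point): Root of peg 2 on its axis, at the bar's front face, height 235 mm; axes as the stand's. The peg is 8 mm thick, level, runs 80 mm to -x and ends in an upturned tip (to x = -88 mm, 9 mm above the axis). A hung template's hole centre is 8 mm below the axis.
- peg3 (a point): Root of peg 3 on its axis, at the bar's front face, height 235 mm; axes as the stand's. The peg is 8 mm thick, level, runs 80 mm to -x and ends in an upturned tip (to x = -88 mm, 9 mm above the axis). A hung template's hole centre is 8 mm below the axis.
- peg4 (a point): Root of peg 4 on its axis, at the bar's front face, height 235 mm; axes as the stand's. The peg is 8 mm thick, level, runs 80 mm to -x and ends in an upturned tip (to x = -88 mm, 9 mm above the axis). A hung template's hole centre is 8 mm below the axis.
- bottle1: Bystander: yellow bottle, 56 mm across, 150 mm high, standing. Origin under its centre, z up.
- bottle2: Bystander: yellow bottle, 56 mm across, 160 mm high, standing. Origin under its centre, z up.
- can: Bystander: can with a blue band, 72 mm across, 100 mm high, standing. Origin under its centre, z up.

How it is judged:
By the outcome, as a careful person would: the job done as asked, in the order asked, and still so for the second after the job is handed in, with the robot touching nothing.
Of template1, template2, template3, template4 only 3 to 4 are there at a start; the rules pass over those that are not, and their reading is None.
At some moment in a run one of stand may be knocked a few centimetres aside while the robot is not near it.
It also fails if it takes over 208 s, if anything falls off the work surface, if the arm or the gripper's body presses on something with over 40 N, if the wrist force passes 120 N, or if a joint passes its speed limit or range.

## Working session

There is one attempt and no reset: what is moved stays moved. The work goes in short steps, Python scripts to look and compute and a shell command to move; the robot and the scene stay as the last step left them, time stands still between calls to the robot, and variables do not carry over. Pictures are saved under pics/ and viewed, at most 14 in all, crops included, and the job is handed in when it is done.

```bash
ls; mkdir -p pics; python3 - <<'E'
from workcell import r
import cv2,numpy as np
for n in("scene","top"):
    c=r.camera(n); cv2.imwrite(f"pics/{n}0.png",c["img"][:,:,::-1]); np.savez(f"{n}0.npz",**c)
    print(n,c["vfov"],c["cx"],c["cy"],c["origin"],c["orientation"])
print(r.sense())
E
```

```text
inch.py
pics
workcell.py
scene 56.95992692716441 278.6439795119038 214.7914829834862 [1074.69307414  -91.07340985  972.59326507] [-2.09542059 -1.69891658  0.44847903]
top 43.43485776885509 275.7227207243621 202.26728976686812 [ 353.23931406   25.12421045 1346.9607168 ] [-1.96613676  2.26203282 -0.23163802]
{'t': 0.1, 'qpos': array([-1.29138749e+00,  3.53586192e-01,  1.63406486e+00, -2.01195618e-05,
        1.15519871e+00, -2.36631838e-03]), 'joint_vel': array([ 0.00011605, -0.00119488, -0.00347654,  0.00072915,  0.00087134,
       -0.00082309]), 'joint_efforts': array([ 9.91592242e-04, -6.06355834e+01, -3.42819035e+01,  1.45603753e-04,
        4.07333122e-03, -2.04674473e-05]), 'tcp_pos': array([ 173.68370149, -599.93416884,  230.6300144 ]), 'ee_rot': array([-3.10923295e+00, -4.40986741e-01,  3.01168078e-04]), 'wrist_force': array([-0.09419619, -0.64022498, -0.43316995]), 'moment': array([-0.04472369, -0.00972481,  0.01870595]), 'finger_force': 0.0, 'gripper_width': 85.53636849732806}
```
View pics/scene0.png

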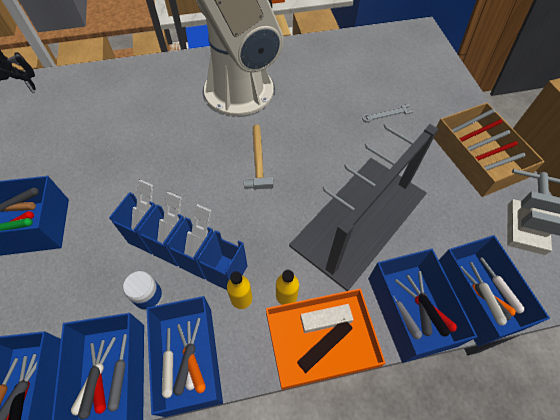

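View pics/top0.png

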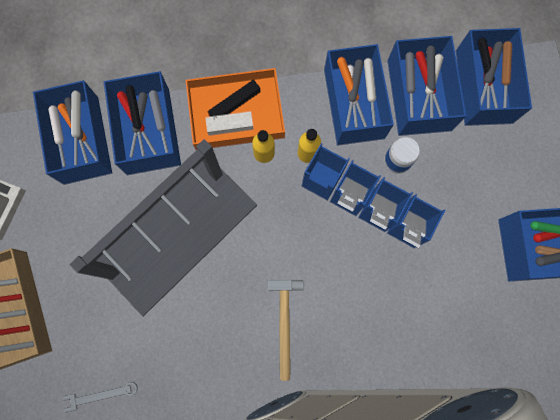

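```bash
cat > h.py <<'E'
import numpy as np,cv2
from scipy.spatial.transform import Rotation as R
def cloud(c,pose=None):
    im=c["img"];f=im.shape[0]/2/np.tan(np.radians(c["vfov"])/2)
    v,u=np.mgrid[:im.shape[0],:im.shape[1]];Z=c["range_z"]
    P=np.dstack([(u-c["cx"])/f*Z,(v-c["cy"])/f*Z,Z]).astype(float)
    return P@R.from_rotvec(c["orientation"]).as_matrix().T+c["origin"]
def masks(c,P):
    hsv=cv2.cvtColor(np.ascontiguousarray(c["img"]),cv2.COLOR_RGB2HSV)
    return hsv
E
python3 - <<'E'
from h import *
for n in("top","scene"):
    c=dict(np.load(n+"0.npz"));P=cloud(c);h=masks(c,P).astype(int)
    z=P[:,:,2];ok=c["range_z"]>0
    print(n,"table z",np.median(z[ok&(abs(z)<15)]))
    # bins
    blue=(h[...,0]>100)&(h[...,0]<125)&(h[...,1]>120)&ok
    reg=(P[...,0]>380)&(P[...,0]<720)&(P[...,1]>-330)&(P[...,1]<30)
    top=blue&reg&(z>138)&(z<152)
    q=P[top][:,:2].astype(np.float32);print("rim",len(q),cv2.minAreaRect(q),np.median(z[top]))
    yel=(h[...,0]>18)&(h[...,0]<32)&(h[...,1]>180)&ok&(z>30)&(z<200)
    nn,l,s,ce=cv2.connectedComponentsWithStats(yel.astype(np.uint8))
    for i in range(1,nn):
        if s[i,4]>80: print("yellow",s[i],P[l==i].mean(0),P[l==i].max(0))
    al=(h[...,1]<60)&reg&ok&(z>60)&(z<230)
    nn,l,s,ce=cv2.connectedComponentsWithStats(al.astype(np.uint8))
    for i in range(1,nn):
        if s[i,4]>25: print("al",s[i],P[l==i].mean(0).round(),P[l==i].min(0).round(),P[l==i].max(0).round())
    st=(P[...,0]>300)&(P[...,0]<800)&(P[...,1]>60)&(P[...,1]<560)&ok&(h[...,1]<70)
    b=st&(z>240)&(z<262);print("bartop",b.sum(),cv2.minAreaRect(P[b][:,:2].astype(np.float32)))
    b=st&(z>7)&(z<17)&(h[...,2]<110);print("base",b.sum(),cv2.minAreaRect(P[b][:,:2].astype(np.float32)))
    b=st&(z>225)&(z<247);
    nn,l,s,ce=cv2.connectedComponentsWithStats(b.astype(np.uint8))
    for i in range(1,nn):
        if s[i,4]>15: q=P[l==i];print("pg",s[i],q.mean(0).round(1),cv2.minAreaRect(q[:,:2].astype(np.float32)))
E
```

```text
top table z 0.41614897069098333
rim 466 ((616.46240234375, -213.33096313476562), (263.010498046875, 84.22201538085938), 52.53461456298828) 144.12904856365083
yellow [298 133  23  28 363] [ 738.361292   -107.21830877   98.82322671] [773.62086579 -86.34913672 153.84105408]
yellow [252 134  22  27 380] [753.96158621   2.15090068  91.52825348] [803.61205249  27.30937903 142.97411644]
al [389 142  13  24 215] [ 692. -319.   92.] [ 667. -330.   69.] [ 720. -309.  106.]
al [338 184  27  27 422] [ 595. -185.  118.] [ 554. -231.   60.] [ 641. -148.  177.]
al [370 200  25  29 439] [ 544. -251.  119.] [ 503. -297.   60.] [ 590. -213.  177.]
al [402 217  19  31 322] [ 487. -308.  134.] [ 450. -330.   60.] [ 537. -278.  180.]
bartop 2022 ((580.451171875, 250.197509765625), (112.88109588623047, 384.6527404785156), 36.933223724365234)
base 9458 ((660.8755493164062, 310.46392822265625), (379.7138977050781, 399.0895690917969), 36.95639419555664)
pg [  79  148  140  133 2260] [598.9 268.7 241. ] ((578.7843627929688, 249.41964721679688), (111.38925170898438, 383.6023254394531), 36.23929214477539)
scene
[... 539 characters left out ...]
15.  176.]
al [185 204  26  49 681] [ 594. -190.  121.] [ 555. -235.   61.] [ 660. -150.  175.]
al [145 272  11  22 172] [ 701. -321.   94.] [ 673. -330.   67.] [ 720. -312.  104.]
bartop 1507 ((581.4639892578125, 247.4901123046875), (112.25851440429688, 386.195068359375), 37.23314666748047)
base 6768 ((679.0647583007812, 321.3448181152344), (424.30621337890625, 401.74468994140625), 36.910118103027344)
pg [ 323  124  113  101 1527] [604.3 258.  242. ] ((572.3551025390625, 256.855224609375), (110.5028305053711, 350.3297119140625), 36.33440399169922)
pg [336 228  17  11  73] [732.6 125.8 236.1] ((732.6156005859375, 130.5386199951172), (36.114627838134766, 18.068845748901367), 84.3857192993164)
```

```bash
cat >> h.py <<'E'
def frame(p,yaw):  # world xy -> local
    c,s=np.cos(yaw),np.sin(yaw); return lambda q:(np.asarray(q)[...,:2]-p)@np.array([[c,-s],[s,c]])
def stand(c):
    P=cloud(c);h=masks(c,P).astype(int);z=P[...,2];ok=c["range_z"]>0
    st=(P[...,0]>250)&(P[...,0]<850)&(P[...,1]>20)&(P[...,1]<600)&ok&(h[...,1]<70)
    b=(st&(z>241)&(z<262)).astype(np.uint8)
    b=cv2.morphologyEx(b,cv2.MORPH_OPEN,np.ones((5,5)))
    q=P[b>0][:,:2].astype(np.float32);(ce,wh,a)=cv2.minAreaRect(q)
    vx,vy,x0,y0=cv2.fitLine(q,cv2.DIST_L2,0,.01,.01).ravel()
    yaw=np.arctan2(vy,vx)-np.pi/2
    yaw=(yaw+np.pi/2)%np.pi-np.pi/2
    out=[]
    L=frame(np.array([x0,y0]),yaw)(P)
    pg=st&(z>222)&(z<250)&(L[...,0]<-22)&(L[...,0]>-120)
    nn,l,s,_=cv2.connectedComponentsWithStats(pg.astype(np.uint8),connectivity=8)
    for i in range(1,nn):
        if s[i,4]>12: q=L[l==i];out.append((s[i,4],np.median(q[:,1]).round(1),q.min(0).round(1)))
    lb=L[b>0]
    print("bar pt",x0,y0,"yaw",yaw,"rect",ce,wh,a,"x pct",np.percentile(lb[:,0],[1,5,50,95,99]).round(1),"y",np.percentile(lb[:,1],[.5,99.5]).round(1))
    for o in sorted(out,key=lambda o:o[1]):print("  peg",o)
E
python3 - <<'E'
from h import *
for n in("top","scene"):
    c=dict(np.load(n+"0.npz"));P=cloud(c);h=masks(c,P).astype(int)
    z=P[:,:,2];ok=c["range_z"]>0
    blue=(h[...,0]>100)&(h[...,0]<125)&(h[...,1]>120)&ok
    reg=(P[...,0]>380)&(P[...,0]<740)&(P[...,1]>-400)&(P[...,1]<30)
    top=blue&reg&(z>115)&(z<152)
    m=cv2.connectedComponentsWithStats((top).astype(np.uint8))
    q=P[top][:,:2].astype(np.float32);ce,wh,a=cv2.minAreaRect(q);print(n,"rim",len(q),ce,wh,a)
    yaw=np.radians(a-90) if wh[0]>wh[1] else np.radians(a)
    yaw=(yaw+np.pi/2)%np.pi-np.pi/2
    L=frame(np.array(ce),yaw)(P)
    r2=blue&reg&(z>141)&(z<150);print(" hist y",np.histogram(L[r2][:,1],np.arange(-180,181,8))[0], "yaw",yaw)
    al=(h[...,1]<60)&ok&(z>150)&(z<190)&(abs(L[...,0])<130)&(abs(L[...,1])<170)
    nn,l,s,_=cv2.connectedComponentsWithStats(al.astype(np.uint8))
    for i in range(1,nn):
        if s[i,4]>20:q=L[l==i];print(" tab",s[i,4],q.mean(0).round(1),q.min(0).round(1),q.max(0).round(1),P[l==i].max(0).round(1))
    stand(c)
E
```

```text
top rim 1186 (596.8622436523438, -239.86605834960938) (329.0242614746094, 85.66283416748047) 52.43458938598633
 hist y [ 0  4 57  6  0  0  0  0  0  0  6 56 54  7  1  0  0  0  0  0  4 39 26 52
  5  0  0  0  0  0  1  5 48 55  5  2  0  0  0  0  0  4 42  5  0] yaw -0.6556401000781633
 tab 116 [-66.   42.7] [-75.  23.] [-53.8  61.9] [ 587.8 -147.6  177. ]
 tab 126 [-65.9 -40.8] [-75. -61.] [-54.  -20.9] [ 539.3 -212.7  176.8]
 tab 133 [ -65.8 -124.6] [ -75.1 -144.3] [ -53.2 -104.9] [ 488.1 -278.4  179.7]
bar pt 610.5917 278.57114 yaw 0.644405 rect (615.111083984375, 276.25177001953125) (26.688995361328125, 384.6324462890625) 37.01829528808594 x pct [-10.2  -9.1  -0.1   9.7  13.2] y [-195.   186.2]
  peg (np.int32(117), np.float64(-130.1), array([ -97.4, -133.5]))
  peg (np.int32(124), np.float64(-46.7), array([-96.9, -50.2]))
  peg (np.int32(133), np.float64(37.2), array([-97.6,  33.4]))
  peg (np.int32(135), np.float64(120.7), array([-97.1, 117. ]))
scene rim 1914 (598.9033203125, -241.76986694335938) (329.95635986328125, 83.78572082519531) 52.438270568847656
 hist y [ 0  7 58  5  0  0  0  0  0  0  4 69 74  6  1  0  0  0  0  0  4 49 38 55
  5  0  0  0  0  0  1  6 61 72  7  0  0  0  0  0  0  4 62 14  0] yaw -0.6555758513168651
 tab 174 [ -63.3 -125. ] [ -75.7 -147.4] [ -52.  -105.8] [ 490.6 -282.6  174.6]
 tab 170 [-63.6 -41.2] [-76.7 -62.4] [-52.6 -22.5] [ 543.1 -215.4  176. ]
 tab 189 [-63.2  42.4] [-75.6  20.6] [-51.6  62. ] [ 592.9 -149.9  175.3]
bar pt 624.5722 259.8324 yaw 0.6503035 rect (615.1546020507812, 273.09326171875) (27.612533569335938, 386.1944580078125) 37.23551940917969 x pct [-10.8  -9.8  -0.1   9.5  13.9] y [-176.1  204.9]
  peg (np.int32(121), np.float64(-110.7), array([ -96.6, -114.1]))
  peg (np.int32(110), np.float64(-26.8), array([-97.9, -30.9]))
  peg (np.int32(108), np.float64(56.4), array([-97.5,  53.6]))
  peg (np.int32(104), np.float64(140.6), array([-96.8, 136.8]))
```

```bash
cat >> h.py <<'E'
BINS=(np.array([598.2,-240.3]),-0.6556)
def w(fr,x,y,z):
    p,a=fr;c,s=np.cos(a),np.sin(a);return np.array([p[0]+c*x-s*y,p[1]+s*x+c*y,z])
def Rt(yaw,pitch): # tool rotation: y = template x, z = -template z
    T=(R.from_euler('z',yaw)*R.from_euler('y',pitch)).as_matrix()
    return R.from_matrix(np.column_stack([T[:,1],T[:,0],-T[:,2]]))
def tleft(ybin,zt=166): # tcp on leaning template at its z
    return w(BINS,34.2-.548*zt,ybin,7.2+.836*zt)
def plan(pos,rot,s=None):
    from workcell import r
    s=s or r.sense();c=R.from_rotvec(s["ee_rot"])
    rv=(c.inv()*rot).as_rotvec();d=np.asarray(pos)-s["tcp_pos"]
    print("rot",rv.round(4),"|",round(np.linalg.norm(rv)/.17,1),"rows; after-rot tool d",(rot.inv().apply(d)).round(1),"; now-axes d",c.inv().apply(d).round(1),"dist",np.linalg.norm(d).round(1))
E
python3 - <<'E'
from h import *
a=BINS[1];p=tleft(-126,270);print(p,tleft(-126)); plan(p,Rt(a,-.58)); print(Rt(a,-.58).as_matrix().round(2))
E
```

```text
[ 431.21045745 -270.82589519  232.92      ] [ 476.38700651 -305.57021097  145.976     ]
rot [-0.5615  0.1833 -0.6155] | 5.0 rows; after-rot tool d [417.9   4.2   0. ] ; now-axes d [ 338.9 -244.5   -2. ] dist 417.9
[[ 0.61  0.66  0.43]
 [ 0.79 -0.51 -0.33]
 [ 0.    0.55 -0.84]]
```

```bash
python3 inch.py '[[0,0,0,42.4,-30.6,0,40],[0,0,0,42.4,-30.6,0,40],[0,0,0,42.4,-30.6,0,40],[0,0,0,42.4,-30.6,0,40],[0,0,0,42.4,-30.6,0,40],[0,0,0,42.4,-30.6,0,40],[0,0,0,42.4,-30.6,0,40],[0,0,0,42.4,-30.6,0,40]]' 40
python3 inch.py '[[-0.0936,0.0306,-0.1026,0,0,0,40],[-0.0936,0.0306,-0.1026,0,0,0,40],[-0.0936,0.0306,-0.1026,0,0,0,40],[-0.0936,0.0306,-0.1026,0,0,0,40],[-0.0936,0.0306,-0.1026,0,0,0,40],[-0.0936,0.0306,-0.1026,0,0,0,40],[0,0,0,0,0,0,40],[0,0,0,0,0,0,40]]'
python3 - <<'E'
from h import *
a=BINS[1];plan(tleft(-126,270),Rt(a,-.58))
plan(tleft(-126),Rt(a,-.58))
from workcell import r
s=r.sense();c=r.camera("wrist");cv2.imwrite("pics/w1.png",c["img"][:,:,::-1]);print(c["hand_eye"],s["qpos"])
E
```

```text
t: 1.1
tcp_pos: [432.3, -269.3, 231.2]
ee_rot: [-3.11, -0.441, 0.0]
wrist_force: [1.6, -0.5, 1.0]
gripper_width: 39.9
finger_force: 0.0
t: 2.1
tcp_pos: [432.0, -271.3, 231.7]
ee_rot: [2.334, 1.146, 0.343]
wrist_force: [0.6, -0.2, 0.3]
gripper_width: 40.1
finger_force: 0.0
rot [ 0.0003  0.0008 -0.0019] | 0.0 rows; after-rot tool d [-0.1 -0.1 -1.5] ; now-axes d [-0.1 -0.1 -1.5] dist 1.5
rot [ 0.0003  0.0008 -0.0019] | 0.0 rows; after-rot tool d [-1.000e-01 -1.000e-01  1.025e+02] ; now-axes d [-1.000e-01 -1.000e-01  1.025e+02] dist 102.5
[[ 1.01352782e-04 -9.65579248e-01 -2.60109027e-01  6.45538791e+01]
 [ 9.99999713e-01 -9.73280181e-05  7.50956898e-04  4.44672752e-01]
 [-7.50424293e-04 -2.60109028e-01  9.65578961e-01 -1.41954695e+02]
 [ 0.00000000e+00  0.00000000e+00  0.00000000e+00  1.00000000e+00]] [-0.50943013 -0.06620068  2.27808437 -0.22903892  0.36309646  0.33901868]
```

View pics/w1.png

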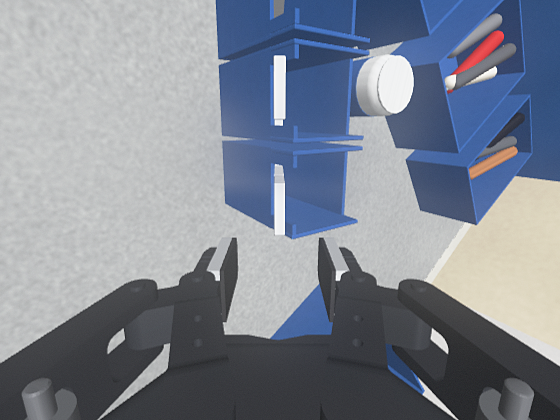

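The tab end-face is at about (279, 200), exactly mid-way between the pads (237…320). The alignment is good, so I go down the slope and grip.

```bash
python3 inch.py '[[0,0,0,0,0,34,40],[0,0,0,0,0,34,40],[0,0,0,0,0,24,40],[0,0,0,0,0,10,40],[0,0,0,0,0,0,5],[0,0,0,0,0,0,5],[0,0,0,0,0,0,5],[0,0,0,0,0,0,5]]' 50
python3 - <<'E'
from h import *
from workcell import r
plan(tleft(-126),Rt(BINS[1],-.58))
s=r.sense();c=r.camera("wrist");cv2.imwrite("pics/w2.png",c["img"][:,:,::-1])
E
```

```text
t: 3.15
tcp_pos: [476.6, -305.3, 147.0]
ee_rot: [2.33, 1.148, 0.344]
wrist_force: [2.7, -2.9, -0.3]
gripper_width: 7.2
finger_force: 51.0
rot [ 0.0031 -0.0001  0.0002] | 0.0 rows; after-rot tool d [-0.3 -0.6  0.8] ; now-axes d [-0.3 -0.6  0.8] dist 1.0
```

View pics/w2.png

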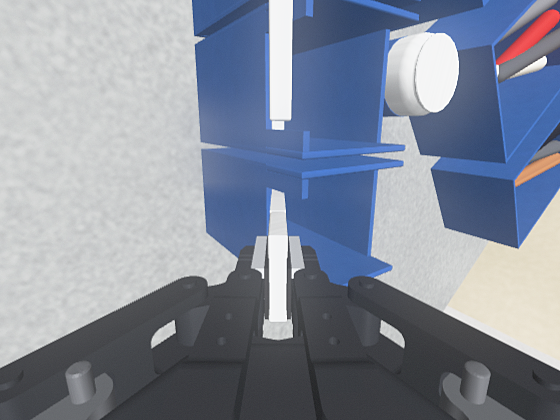

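Picture: tab (column 279) is held between the pads, its blade still in the bin. Raising it upright about its lower edge.

```bash
python3 inch.py '[[0.0967,0,0,0,15.5,-1,5],[0.0967,0,0,0,15.5,-1,5],[0.0967,0,0,0,15.5,-1,5],[0.0967,0,0,0,15,-1,5],[0.0967,0,0,0,15,-1,5],[0.0967,0,0,0,15,-1,5],[0,0,0,0,0,0,5],[0,0,0,0,0,0,5]]'
python3 - <<'E'
from h import *
plan(w(BINS,28,-126,340),Rt(BINS[1],0))
E
```

```text
t: 4.2
tcp_pos: [534.9, -356.6, 180.1]
ee_rot: [2.795, 1.362, 0.004]
wrist_force: [-0.3, 0.7, -2.7]
gripper_width: 7.1
finger_force: 51.4
rot [ 0.0305  0.0119 -0.0079] | 0.2 rows; after-rot tool d [   4.7    7.3 -159.9] ; now-axes d [   2.9   12.1 -159.7] dist 160.1
```

```bash
python3 inch.py '[[0.0305,0.0119,-0.008,2,2,-2,5],[0,0,0,2,0,-2,5],[0,0,0,0,0,-4,5]]'
python3 - <<'E'
from h import *
plan(w(BINS,22,-126,340),Rt(BINS[1],0))
E
```

```text
t: 4.58
tcp_pos: [539.0, -355.1, 188.9]
ee_rot: [2.817, 1.388, -0.001]
wrist_force: [-1.2, -2.1, -2.7]
gripper_width: 6.8
finger_force: 51.2
rot [0.0011 0.001  0.0002] | 0.0 rows; after-rot tool d [   1.    -1.1 -151.1] ; now-axes d [   0.9   -0.9 -151.1] dist 151.1
```

```bash
python3 inch.py '[[0,0,0,1,0,-10,5],[0,0,0,0,0,-25,5],[0,0,0,0,0,-30,5],[0,0,0,0,0,-30,5],[0,0,0,0,0,-30,5],[0,0,0,0,0,-30,5],[0,0,0,0,0,0,5]]'
cat >> h.py <<'E'
def look(tag):
    from workcell import r
    for n in("top","scene"):
        c=r.camera(n);np.savez(f"{n}_{tag}.npz",**c);cv2.imwrite(f"pics/{n}_{tag}.png",c["img"][:,:,::-1]);stand(c)
E
python3 - <<'E'
from h import *
look("a")
E
```

```text
t: 5.45
tcp_pos: [541.8, -354.9, 347.6]
ee_rot: [2.813, 1.385, 0.007]
wrist_force: [-0.3, 0.1, -2.6]
gripper_width: 7.4
finger_force: 51.4
bar pt 604.4488 286.55048 yaw 0.6452185 rect (615.5570678710938, 276.37298583984375) (27.036115646362305, 385.0497741699219) 37.11723327636719 x pct [-10.2  -9.1  -0.1  10.   12.9] y [-203.6  175.8]
  peg (np.int32(118), np.float64(-140.1), array([ -96.5, -143.5]))
  peg (np.int32(125), np.float64(-56.7), array([-97.8, -60.2]))
  peg (np.int32(133), np.float64(27.2), array([-97. ,  23.6]))
  peg (np.int32(133), np.float64(111.0), array([-97.1, 106.9]))
bar pt 621.6654 264.1465 yaw 0.65214837 rect (615.5266723632812, 274.3890380859375) (25.54137420654297, 386.9317626953125) 37.16323471069336 x pct [-11.   -9.9  -0.    9.2  13.3] y [-180.5  200.4]
  peg (np.int32(121), np.float64(-115.8), array([ -97.3, -119.6]))
  peg (np.int32(111), np.float64(-32.2), array([-97.3, -36.6]))
  peg (np.int32(109), np.float64(51.9), array([-98.2,  48. ]))
  peg (np.int32(103), np.float64(135.5), array([-97.1, 131.3]))
```

View pics/scene_a.png

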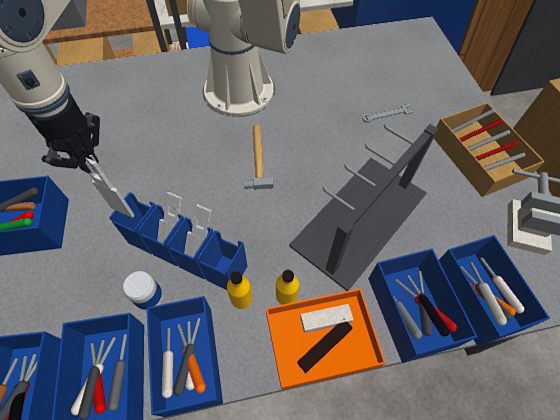

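```bash
cat >> h.py <<'E'
def origin(tag):
    import io,contextlib,re
    o=[]
    for n in("top","scene"):
        c=dict(np.load(f"{n}_{tag}.npz"));b=io.StringIO()
        with contextlib.redirect_stdout(b):stand(c)
        t=b.getvalue();m=re.search(r"bar pt (\S+) (\S+) yaw (\S+)",t);x,y,a=map(float,m.groups())
        py=[float(v) for v in re.findall(r"float64\((\S+?)\)",t)][:4]
        print(py)
        o.append((*w((np.array([x,y]),a),-9.8,np.mean(py),0)[:2],a))
    o=np.array(o);print("stand",o.round(3));m=o.mean(0);return (m[:2],m[2])
def held(tag):
    from workcell import r
    s=r.sense();c=R.from_rotvec(s["ee_rot"])
    for n in("top","scene"):
        k=dict(np.load(f"{n}_{tag}.npz"));P=cloud(k);T=c.inv().apply(P.reshape(-1,3)-s["tcp_pos"]).reshape(P.shape)
        h=masks(k,P);m=(k["range_z"]>0)&(abs(T[...,1])<12)&(abs(T[...,0])<48)&(T[...,2]>3)&(T[...,2]<200)&(h[...,1]<60)&(h[...,2]>120)
        q=T[m]
        if len(q)<30: print(n,"few",len(q));continue
        print(n,len(q),"zmax",np.percentile(q[:,2],98).round(1),"y mean",q[:,1].mean().round(1))
        for lo in range(5,165,20):
            e=q[(q[:,2]>lo)&(q[:,2]<lo+20)]
            if len(e)>5:print("  z",lo,"x",e[:,0].min().round(1),e[:,0].max().round(1),"y",e[:,1].mean().round(1))
E
python3 - <<'E'
from h import *
held("a");S=origin("a");print(S)
plan(w(S,-135,126,390),Rt(S[1],0))
E
```

```text
top 253 zmax 156.7 y mean -2.9
  z 5 x 2.7 22.0 y -1.9
  z 25 x -5.1 22.7 y -2.8
  z 45 x -14.0 34.6 y -2.7
  z 65 x -24.6 35.2 y -3.4
  z 85 x -29.0 35.7 y -3.3
  z 105 x -27.2 36.1 y -3.1
  z 125 x -26.8 37.0 y -2.1
  z 145 x -26.0 37.1 y -3.7
scene 239 zmax 156.2 y mean 1.8
  z 5 x -12.7 21.3 y 1.6
  z 25 x -12.6 21.8 y 1.9
  z 45 x -30.8 33.7 y 2.2
  z 65 x 31.9 34.9 y 1.5
  z 85 x 32.2 34.2 y 1.4
  z 105 x 32.7 35.6 y 1.6
  z 125 x 32.6 36.4 y 1.8
  z 145 x 33.4 35.6 y 1.8
[-140.1, -56.7, 27.2, 111.0]
[-115.8, -32.2, 51.9, 135.5]
stand [[605.429 268.952   0.645]
 [607.899 266.028   0.652]]
(array([606.66382222, 267.48983217]), np.float64(0.648683435))
rot [ 1.8000e-03  7.0000e-04 -1.3042e+00] | 7.7 rows; after-rot tool d [581.4 293.3 -46.1] ; now-axes d [ 436.1 -483.5  -46.7] dist 652.8
```

```bash
cat >> h.py <<'E'
def edges(tag):
    from workcell import r
    s=r.sense();c=R.from_rotvec(s["ee_rot"])
    for n in("top","scene"):
        k=dict(np.load(f"{n}_{tag}.npz"));P=cloud(k);T=c.inv().apply(P.reshape(-1,3)-s["tcp_pos"]).reshape(P.shape)
        h=masks(k,P);m=(k["range_z"]>0)&(abs(T[...,1])<12)&(abs(T[...,0])<48)&(T[...,2]>3)&(T[...,2]<200)&(h[...,1]<60)&(h[...,2]>120)
        q=T[m];print(n,"zmax",np.sort(q[:,2])[-8:].round(1),"shoulder zmin",np.sort(q[q[:,0]>27][:,2])[:6].round(1),"col",[round(q[(q[:,0]>a)&(q[:,0]<a+10)][:,2].max(),1) if ((q[:,0]>a)&(q[:,0]<a+10)).any() else None for a in range(-30,40,10)])
        if n=="scene":
            e=q[(abs(q[:,0])<9)]; zz=np.sort(e[:,2]);g=np.diff(zz);i=np.argsort(g)[-2:];print("gaps",[(zz[j].round(1),zz[j+1].round(1)) for j in i])
E
python3 - <<'E'
from h import *
edges("a")
from workcell import r
im=cv2.imread("pics/scene_a.png")[140:230,60:150];cv2.imwrite("pics/crop_a.png",cv2.resize(im,None,fx=6,fy=6,interpolation=cv2.INTER_CUBIC))
E
```

```text
top zmax [156.6 156.6 156.7 156.7 157.4 158.2 158.3 159.1] shoulder zmin [48.6 49.2 49.3 49.9 50.7 51.1] col [np.float64(147.9), np.float64(159.1), np.float64(157.4), np.float64(156.7), np.float64(155.7), np.float64(158.3), np.float64(153.1)]
scene zmax [153.8 154.9 156.  156.9 158.6 160.4 160.5 200. ] shoulder zmin [52.4 53.2 53.3 53.4 53.6 53.6] col [np.float64(57.1), np.float64(52.8), np.float64(31.2), np.float64(53.4), np.float64(50.9), np.float64(56.9), np.float64(160.5)]
gaps [(np.float64(15.8), np.float64(25.5)), (np.float64(31.2), np.float64(53.4))]
```

View pics/crop_a.png

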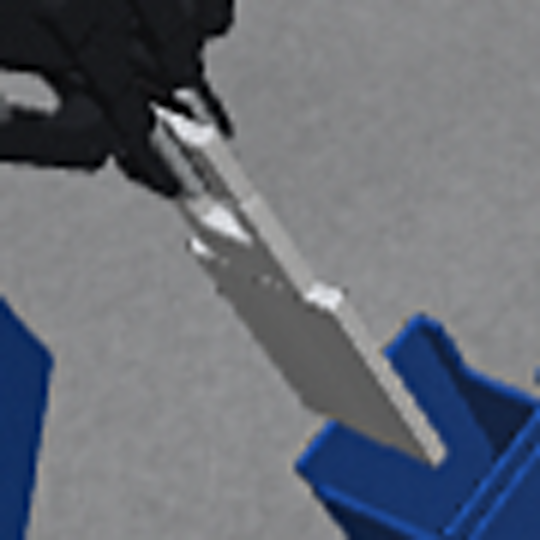

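Tab held near its top, blade hanging; shoulders at tool z≈51, bottom ≈160, so the hole centre is about 12 mm below the TCP. Carrying it over to the +126 peg.

```bash
python3 inch.py '[[0,0,0,0,0,-22,5],[0,0,0,0,0,-22,5]]'
python3 inch.py '[[0,0,-0.163,0,0,0,5],[0,0,-0.163,0,0,0,5],[0,0,-0.163,0,0,0,5],[0,0,-0.163,0,0,0,5],[0,0,-0.163,0,0,0,5],[0,0,-0.163,0,0,0,5],[0,0,-0.163,0,0,0,5],[0,0,-0.163,0,0,0,5]]'
python3 inch.py '[[0,0,0,41.5,21,0,5],[0,0,0,41.5,21,0,5],[0,0,0,41.5,21,0,5],[0,0,0,41.5,21,0,5],[0,0,0,41.5,21,0,5],[0,0,0,41.5,21,0,5],[0,0,0,41.5,21,0,5],[0,0,0,41.5,21,0,5]]'
python3 inch.py '[[0,0,0,41.5,21,0,5],[0,0,0,41.5,21,0,5],[0,0,0,41.5,21,0,5],[0,0,0,41.5,21,0,5],[0,0,0,41.5,21,0,5],[0,0,0,41.5,21,0,5],[0,0,0,0,0,0,5],[0,0,0,0,0,0,5]]'
python3 - <<'E'
from h import *
look("b");S=origin("b");print(S)
held("b");edges("b")
plan(w(S,-130,125,260),Rt(S[1],0))
E
```

```text
t: 5.8
tcp_pos: [540.0, -353.9, 386.5]
ee_rot: [-2.817, -1.387, 0.001]
wrist_force: [-0.2, -0.0, -0.9]
gripper_width: 7.1
finger_force: 51.4
t: 6.8
tcp_pos: [540.1, -354.0, 386.1]
ee_rot: [-1.39, -2.816, -0.001]
wrist_force: [1.2, -0.9, -1.9]
gripper_width: 7.2
finger_force: 51.4
t: 7.8
tcp_pos: [472.7, 13.1, 386.2]
ee_rot: [-1.398, -2.813, 0.001]
wrist_force: [0.7, 0.7, -2.2]
gripper_width: 7.1
finger_force: 51.4
t: 8.8
tcp_pos: [423.4, 285.7, 386.2]
ee_rot: [1.397, 2.813, -0.004]
wrist_force: [0.1, 0.0, -2.2]
gripper_width: 7.3
finger_force: 51.4
bar pt 630.7118 252.3048 yaw 0.64877856 rect (631.6354370117188, 250.51890563964844) (25.50438690185547, 318.8912658691406) 37.906402587890625 x pct [-10.2  -9.2  -0.1   9.4  11.3] y [-158.5  154.6]
  peg (np.int32(120), np.float64(-96.8), array([ -98.2, -100.2]))
  peg (np.int32(125), np.float64(-13.4), array([-97.3, -16.7]))
  peg (np.int32(133), np.float64(70.5), array([-97.7,  66.7]))
  peg (np.int32(133), np.float64(154.3), array([-96.2, 150.2]))
bar pt 623.6518 261.2627 yaw 0.64691746 rect (615.3024291992188, 273.59820556640625) (26.
[... 750 characters left out ...]
 -26.8 34.7 y 0.3
  z 105 x -27.7 34.7 y 0.3
  z 125 x -25.0 37.8 y 0.2
  z 145 x -25.7 36.0 y 0.4
top zmax [59.9 59.9 60.2 60.6 61.2 61.8 62.2 65.3] shoulder zmin [] col [np.float64(65.3), np.float64(61.8), np.float64(30.5), None, None, None, None]
scene zmax [162.4 162.6 162.8 162.8 162.9 163.4 163.5 164.9] shoulder zmin [56.5 56.5 57.5 58.1 59.6 61.7] col [np.float64(164.9), np.float64(162.8), np.float64(159.4), np.float64(162.9), np.float64(162.2), np.float64(163.4), np.float64(161.7)]
gaps [(np.float64(113.0), np.float64(117.4)), (np.float64(4.9), np.float64(23.7))]
rot [-0.0006  0.0015 -0.0002] | 0.0 rows; after-rot tool d [  0.5   5.2 126.9] ; now-axes d [  0.7   5.2 126.9] dist 127.0
```

```bash
python3 inch.py '[[0,0,0,-0.8,5,40,5],[0,0,0,0,0,40,5],[0,0,0,0,0,40,5],[0,0,0,0,0,14,5],[0,0,0,0,0,0,5],[0,0,0,0,0,0,5]]'
python3 - <<'E'
from h import *
from workcell import r
S=(np.array([606.8,267.5]),.6478)
plan(w(S,-45,124,251.5),Rt(S[1],0))
c=r.camera("scene");s=r.sense();np.savez("scene_c.npz",**c)
P=cloud(c);h=masks(c,P);k=R.from_rotvec(s["ee_rot"]);T=k.inv().apply(P.reshape(-1,3)-s["tcp_pos"]).reshape(P.shape)
L=frame(*S)(P)
# peg pts height in this camera
m=(L[...,0]<-12)&(L[...,0]>-75)&(abs(L[...,1]-42)<12)&(P[...,2]>215)&(P[...,2]<255);print("peg z",np.percentile(P[...,2][m],[5,50,90]).round(1),np.median(L[...,1][m]))
f=210/np.tan(np.radians(c["vfov"])/2)
def px(p):
    q=R.from_rotvec(c["orientation"]).inv().apply(p-c["origin"]);return (q[:2]/q[2]*f+[c["cx"],c["cy"]]).round(1)
print(px(s["tcp_pos"]),px(w(S,-88,126,240)))
im=c["img"][90:220,340:460,::-1];cv2.imwrite("pics/crop_c.png",cv2.resize(im,None,fx=4.5,fy=4.5,interpolation=cv2.INTER_CUBIC))
E
```

```text
t: 9.65
tcp_pos: [429.6, 288.7, 255.2]
ee_rot: [1.397, 2.811, 0.003]
wrist_force: [0.6, 0.9, -2.3]
gripper_width: 7.0
finger_force: 51.3
rot [0.003  0.0015 0.0002] | 0.0 rows; after-rot tool d [ 0.1 83.5  3.7] ; now-axes d [ 0.1 83.5  3.9] dist 83.6
peg z [234.5 238.7 240.5] 39.927098754544666
[371.3 112.9] [383.9 124.6]
```

View pics/crop_c.png

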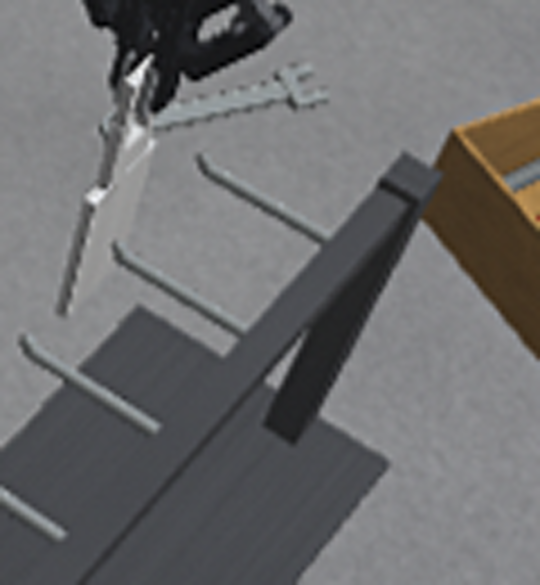

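The template stands in front of the peg-4 tip (crop pixel 200,160), hole at about (135,130). Threading it on.

```bash
python3 inch.py '[[0,0,0,0,0,3.5,5],[0,0,0,0,14,0,5],[0,0,0,0,14,0,5],[0,0,0,0,14,0,5],[0,0,0,0,0,0,5]]'; python3 inch.py '[[0,0,0,0,14,0,5],[0,0,0,0,14,0,5],[0,0,0,0,14,0,5],[0,0,0,0,0,0,5]]'
python3 - <<'E'
from h import *
from workcell import r
c=r.camera("scene");im=c["img"][90:220,340:460,::-1];cv2.imwrite("pics/crop_d.png",cv2.resize(im,None,fx=4.5,fy=4.5,interpolation=cv2.INTER_CUBIC))
stand(c)
E
```

```text
t: 10.32
tcp_pos: [463.1, 314.5, 249.8]
ee_rot: [1.397, 2.812, -0.0]
wrist_force: [0.4, -1.1, -3.0]
gripper_width: 7.0
finger_force: 51.4
t: 10.82
tcp_pos: [496.4, 339.7, 249.8]
ee_rot: [1.397, 2.812, 0.0]
wrist_force: [-0.2, -0.0, -1.5]
gripper_width: 7.0
finger_force: 51.4
bar pt 620.9066 265.23334 yaw 0.65133154 rect (615.6875610351562, 274.13525390625) (25.869407653808594, 387.3990478515625) 37.20391845703125 x pct [-10.9  -9.9  -0.1   9.3  13.4] y [-182.4  199.6]
  peg (np.int32(121), np.float64(-116.9), array([ -97.2, -121.3]))
  peg (np.int32(112), np.float64(-33.5), array([-98. , -37.6]))
  peg (np.int32(109), np.float64(50.4), array([-98.8,  46.7]))
  peg (np.int32(127), np.float64(133.1), array([-97.7, 114.4]))
```

View pics/crop_d.png

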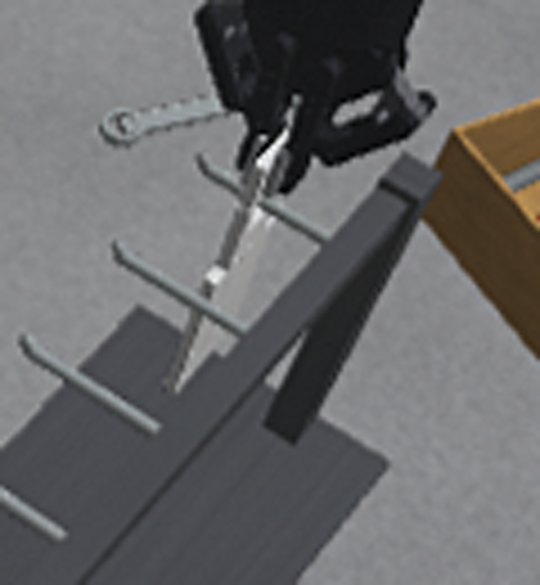

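The peg passes through the hole (crop pixel 260,200). Lowering until the peg carries it.

```bash
python3 inch.py '[[0,0,0,0,0,3.5,5],[0,0,0,0,0,3.5,5],[0,0,0,0,0,0,5]]';python3 inch.py '[[0,0,0,0,0,1,5],[0,0,0,0,0,0,5]]';python3 inch.py '[[0,0,0,0,0,1,5],[0,0,0,0,0,0,5]]'
```

```text
t: 11.25
tcp_pos: [495.3, 339.0, 244.2]
ee_rot: [1.397, 2.812, 0.0]
wrist_force: [-2.9, -2.4, 7.8]
gripper_width: 7.2
finger_force: 52.9
t: 11.5
tcp_pos: [495.4, 339.0, 244.0]
ee_rot: [1.397, 2.812, 0.001]
wrist_force: [-5.4, -3.1, 15.0]
gripper_width: 7.0
finger_force: 53.9
t: 11.75
tcp_pos: [495.4, 339.0, 243.9]
ee_rot: [1.397, 2.811, 0.002]
wrist_force: [-7.1, -5.3, 19.6]
gripper_width: 7.2
finger_force: 54.8
```

```bash
python3 inch.py '[[0,0,0,0,0,-2.5,5],[0,0,0,0,0,0,5],[0,0,0,0,0,0,14],[0,0,0,0,0,0,22],[0,0,0,0,0,0,22],[0,0,0,0,0,0,22]]'; python3 inch.py '[[0,0,0,0,0,-8,22],[0,0,0,0,0,-20,22],[0,0,0,0,0,-40,22],[0,0,0,0,0,-40,30],[0,0,0,0,0,0,40]]'
python3 - <<'E'
from h import *
a=BINS[1];from workcell import r
c=r.camera("scene");cv2.imwrite("pics/scene_e.png",c["img"][:,:,::-1])
stand(c)
plan(tleft(-42,270),Rt(a,-.58))
E
```

```text
t: 12.5
tcp_pos: [495.5, 339.0, 243.4]
ee_rot: [1.397, 2.812, -0.001]
wrist_force: [0.8, -0.5, -0.0]
gripper_width: 22.1
finger_force: 0.0
t: 13.12
tcp_pos: [496.8, 340.1, 355.8]
ee_rot: [1.396, 2.809, 0.009]
wrist_force: [0.2, 0.2, 0.8]
gripper_width: 40.0
finger_force: 0.0
bar pt 624.0881 260.65005 yaw 0.6501986 rect (614.9700317382812, 273.45184326171875) (27.605796813964844, 386.8172607421875) 37.17276382446289 x pct [-10.7  -9.8   0.    9.3  13.7] y [-176.7  204.7]
  peg (np.int32(120), np.float64(-111.9), array([ -97.1, -115. ]))
  peg (np.int32(112), np.float64(-27.8), array([-98.1, -30.9]))
  peg (np.int32(107), np.float64(55.9), array([-98.4,  52.1]))
  peg (np.int32(93), np.float64(138.2), array([-62.1, 120.1]))
  peg (np.int32(41), np.float64(139.8), array([-96.4, 136.2]))
rot [-0.4902 -0.3787  1.2645] | 8.3 rows; after-rot tool d [-439.4  202.2  276.6] ; now-axes d [-425.  -339.7  119.9] dist 557.2
```

View pics/scene_e.png

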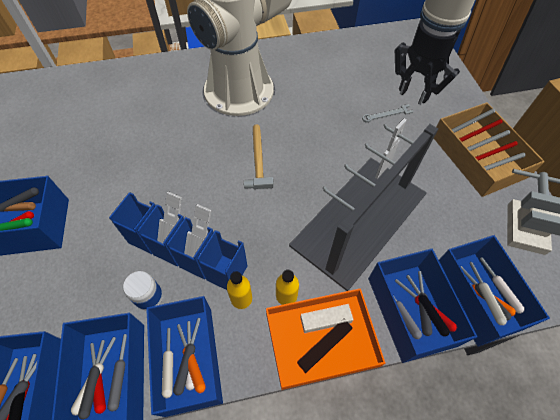

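The template hangs on peg 4 (pixel 400,135); robot is clear. On to the second one.

```bash
python3 inch.py '[[0,0,0,-35.4,-28.3,0,40],[0,0,0,-35.4,-28.3,0,40],[0,0,0,-35.4,-28.3,0,40],[0,0,0,-35.4,-28.3,0,40],[0,0,0,-35.4,-28.3,0,40],[0,0,0,-35.4,-28.3,0,40]]'
python3 inch.py '[[0,0,0,-35.4,-28.3,0,40],[0,0,0,-35.4,-28.3,0,40],[0,0,0,-35.4,-28.3,0,40],[0,0,0,-35.4,-28.3,0,40],[0,0,0,-35.4,-28.3,0,40],[0,0,0,-35.4,-28.3,0,40]]'
python3 inch.py '[[-0.0613,-0.0473,0.158,0,0,0,40],[-0.0613,-0.0473,0.158,0,0,0,40],[-0.0613,-0.0473,0.158,0,0,0,40],[-0.0613,-0.0473,0.158,0,0,0,40],[-0.0613,-0.0473,0.158,0,0,0,40],[-0.0613,-0.0473,0.158,0,0,0,40],[-0.0613,-0.0473,0.158,0,0,0,40],[-0.0613,-0.0473,0.158,0,0,0,40]]'
python3 inch.py '[[0,0,0,0,0,0,40]]'
python3 - <<'E'
from h import *
plan(tleft(-42,270),Rt(BINS[1],-.58))
E
```

```text
t: 13.92
tcp_pos: [487.5, 65.9, 350.7]
ee_rot: [1.398, 2.813, -0.002]
wrist_force: [0.7, 0.2, -0.2]
gripper_width: 39.8
finger_force: 0.0
t: 14.68
tcp_pos: [480.5, -205.8, 350.9]
ee_rot: [-1.398, -2.813, 0.0]
wrist_force: [1.1, 0.2, 0.1]
gripper_width: 39.9
finger_force: 0.0
t: 15.68
tcp_pos: [480.1, -204.5, 350.5]
ee_rot: [2.329, 1.174, 0.332]
wrist_force: [-1.0, -0.1, -0.5]
gripper_width: 40.0
finger_force: 0.0
t: 15.8
tcp_pos: [480.2, -203.6, 350.2]
ee_rot: [2.327, 1.185, 0.33]
wrist_force: [-0.6, 0.3, -0.3]
gripper_width: 40.4
finger_force: 0.0
rot [-0.0126 -0.0024  0.0261] | 0.2 rows; after-rot tool d [  0.9 -62.4  99.3] ; now-axes d [  2.2 -61.1 100.1] dist 117.3
```

```bash
python3 inch.py '[[-0.0126,-0.0024,0.0261,0,0,0,40],[0,0,0,0.3,-20.8,33,40],[0,0,0,0.3,-20.8,33,40],[0,0,0,0.3,-20.8,33,40],[0,0,0,0,0,0,40],[0,0,0,0,0,0,40]]'
python3 - <<'E'
from h import *
plan(tleft(-42,168),Rt(BINS[1],-.58))
E
```

```text
t: 16.55
tcp_pos: [484.3, -205.8, 235.9]
ee_rot: [2.331, 1.146, 0.345]
wrist_force: [-0.4, -0.3, 0.1]
gripper_width: 39.9
finger_force: 0.0
rot [ 0.0029  0.0002 -0.0014] | 0.0 rows; after-rot tool d [ 1.000e-01 -3.700e+00  1.031e+02] ; now-axes d [ 1.000e-01 -4.000e+00  1.031e+02] dist 103.2
```

```bash
python3 inch.py '[[0,0,0,0,-3.8,30,40],[0,0,0,0,0,34,40],[0,0,0,0,0,25,40],[0,0,0,0,0,14,40],[0,0,0,0,0,0,5],[0,0,0,0,0,0,5],[0,0,0,0,0,0,5],[0,0,0,0,0,0,5]]' 50
python3 inch.py '[[0.0725,0,0,0,11.8,-0.8,5],[0.0725,0,0,0,11.8,-0.8,5],[0.0725,0,0,0,11.8,-0.8,5],[0.0725,0,0,0,11.8,-0.8,5],[0.0725,0,0,0,11.6,-0.8,5],[0.0725,0,0,0,11.6,-0.8,5],[0.0725,0,0,0,11.5,-0.8,5],[0.0725,0,0,0,11,-0.8,5]]'
python3 inch.py '[[0,0,0,0,0,0,5],[0,0,0,0,0,0,5]]'
python3 - <<'E'
from h import *
plan(w(BINS,24,-42,185),Rt(BINS[1],0))
E
```

```text
t: 17.55
tcp_pos: [527.1, -238.3, 148.5]
ee_rot: [2.33, 1.143, 0.347]
wrist_force: [-0.1, -0.9, 8.3]
gripper_width: 7.0
finger_force: 52.5
t: 18.55
tcp_pos: [588.0, -289.9, 182.4]
ee_rot: [2.797, 1.363, 0.013]
wrist_force: [-0.1, -0.1, -1.9]
gripper_width: 7.0
finger_force: 51.4
t: 18.8
tcp_pos: [587.2, -289.7, 181.5]
ee_rot: [2.795, 1.361, 0.014]
wrist_force: [-0.1, 0.2, -1.4]
gripper_width: 7.2
finger_force: 51.4
rot [ 0.0334  0.0066 -0.0089] | 0.2 rows; after-rot tool d [ 3.9  2.7 -3.5] ; now-axes d [ 3.9  2.7 -3.4] dist 5.8
```

```bash
python3 inch.py '[[0.0334,0.0066,-0.009,2,2,-2,5],[0,0,0,2,0,-2,5],[0,0,0,0,0,-6,5]]'
python3 inch.py '[[0,0,0,0,0,-10,5],[0,0,0,0,0,-28,5],[0,0,0,0,0,-34,5],[0,0,0,0,0,-34,5],[0,0,0,0,0,-34,5],[0,0,0,0,0,-34,5],[0,0,0,0,0,-30,5],[0,0,0,0,0,0,5]]'
python3 inch.py '[[0,0,-0.163,0,0,0,5],[0,0,-0.163,0,0,0,5],[0,0,-0.163,0,0,0,5],[0,0,-0.163,0,0,0,5],[0,0,-0.163,0,0,0,5],[0,0,-0.163,0,0,0,5],[0,0,-0.163,0,0,0,5],[0,0,-0.163,0,0,0,5]]'
python3 - <<'E'
from h import *
S=(np.array([606.8,267.5]),.6478)
plan(w(S,-130,41,390),Rt(S[1],0))
E
```

```text
t: 19.18
tcp_pos: [591.3, -287.8, 192.1]
ee_rot: [2.818, 1.388, -0.001]
wrist_force: [-0.6, -0.0, -2.1]
gripper_width: 6.8
finger_force: 51.3
t: 20.18
tcp_pos: [592.8, -288.7, 399.6]
ee_rot: [2.814, 1.385, 0.006]
wrist_force: [0.7, -0.5, -2.0]
gripper_width: 6.9
finger_force: 51.4
t: 21.18
tcp_pos: [591.4, -288.0, 394.4]
ee_rot: [-1.39, -2.816, 0.0]
wrist_force: [0.5, 0.0, -2.2]
gripper_width: 7.4
finger_force: 51.4
rot [-0.0006 -0.0013  0.0058] | 0.0 rows; after-rot tool d [474.7 217.5   4.4] ; now-axes d [473.4 220.2   4.9] dist 522.1
```

```bash
python3 inch.py '[[0,0,0,39.5,18.2,0,5],[0,0,0,39.5,18.2,0,5],[0,0,0,39.5,18.2,0,5],[0,0,0,39.5,18.2,0,5],[0,0,0,39.5,18.2,0,5],[0,0,0,39.5,18.2,0,5]]'
python3 inch.py '[[0,0,0,39.5,18.2,0,5],[0,0,0,39.5,18.2,0,5],[0,0,0,39.5,18.2,0,5],[0,0,0,39.5,18.2,0,5],[0,0,0,39.5,18.2,0,5],[0,0,0,39.5,18.2,0,5],[0,0,0,0,0,0,5],[0,0,0,0,0,0,5]]'
python3 - <<'E'
from h import *
look("f")
edges("f");held("f")
S=(np.array([606.8,267.5]),.6478)
plan(w(S,-130,41,256),Rt(S[1],0))
E
```

```text
t: 21.92
tcp_pos: [534.8, -32.1, 394.6]
ee_rot: [-1.398, -2.812, 0.001]
wrist_force: [0.1, -0.2, -1.7]
gripper_width: 7.0
finger_force: 51.4
t: 22.92
tcp_pos: [479.4, 220.9, 395.0]
ee_rot: [1.397, 2.814, -0.002]
wrist_force: [-1.4, -0.2, -1.8]
gripper_width: 6.6
finger_force: 51.4
bar pt 681.14514 185.16629 yaw 0.6380092 rect (676.3804931640625, 191.64434814453125) (26.845870971679688, 176.3271942138672) 39.20510482788086 x pct [-9.8 -9.1 -0.3  9.5 13.4] y [-79.5  93.7]
  peg (np.int32(118), np.float64(-13.5), array([-96.7, -17. ]))
  peg (np.int32(124), np.float64(70.0), array([-98.1,  66.3]))
  peg (np.int32(38), np.float64(237.6), array([-99.3, 234.1]))
  peg (np.int32(19), np.float64(252.4), array([-63.7, 247.8]))
bar pt 625.6866 258.40976 yaw 0.65094006 rect (615.3993530273438, 273.59197998046875) (26.74144744873047, 386.8536376953125) 37.212581634521484 x pct [-10.7  -9.7  -0.1   9.5  13.9] y [-173.9  207.9]
  peg (np.int32(120), np.float64(-109.2), array([ -96.7, -111.9]))
  peg (np.int32(110), np.float64(-25.2), array([-97.8, -28.9]))
  peg (np.int32(108), np.float64(58.7), a
[... 322 characters left out ...]
zmax [163.3 163.6 166.3 166.3 166.5 166.9 167.7 169.2] shoulder zmin [56.8 57.5 57.9 59.3 62.9 63.3] col [np.float64(167.7), np.float64(169.2), np.float64(166.3), np.float64(161.8), np.float64(163.3), np.float64(163.0), np.float64(159.3)]
gaps [(np.float64(110.5), np.float64(115.4)), (np.float64(6.0), np.float64(28.5))]
top few 21
scene 503 zmax 163.0 y mean 0.3
  z 5 x -19.0 20.8 y -0.1
  z 25 x -16.0 20.9 y -0.3
  z 45 x -32.3 33.7 y -0.2
  z 65 x -28.1 33.6 y 0.5
  z 85 x -29.2 33.4 y 0.5
  z 105 x -29.0 34.3 y 0.5
  z 125 x -29.0 35.2 y 0.5
  z 145 x -28.1 32.5 y 0.6
rot [-0.0005  0.0008 -0.0005] | 0.0 rows; after-rot tool d [  2.   -0.3 139.5] ; now-axes d [  2.1  -0.3 139.5] dist 139.5
```

```bash
python3 inch.py '[[0,0,0,1,0,40,5],[0,0,0,0,0,40,5],[0,0,0,0,0,40,5],[0,0,0,0,0,20,5],[0,0,0,0,0,0,5],[0,0,0,0,0,0,5]]'
python3 - <<'E'
from h import *
from workcell import r
c=r.camera("scene");stand(c)
S=(np.array([606.8,267.5]),.6478);plan(w(S,-45,40,253.5),Rt(S[1],0))
E
```

```text
t: 23.78
tcp_pos: [480.1, 221.8, 257.0]
ee_rot: [1.399, 2.811, 0.002]
wrist_force: [0.5, -0.8, -2.0]
gripper_width: 7.0
finger_force: 51.4
bar pt 624.9376 259.38992 yaw 0.64875424 rect (615.056396484375, 273.34222412109375) (28.171754837036133, 387.22479248046875) 37.16039276123047 x pct [-10.7  -9.8   0.    9.3  13.8] y [-175.1  206. ]
  peg (np.int32(120), np.float64(-110.4), array([ -96.2, -113.7]))
  peg (np.int32(111), np.float64(-26.4), array([-97.9, -30. ]))
  peg (np.int32(109), np.float64(57.1), array([-98. ,  52.9]))
  peg (np.int32(97), np.float64(140.0), array([-62.1, 121. ]))
  peg (np.int32(41), np.float64(140.9), array([-96.5, 137.6]))
rot [ 0.0022  0.001  -0.0003] | 0.0 rows; after-rot tool d [-0.1 83.4  3.8] ; now-axes d [-0.1 83.4  4. ] dist 83.5
```

```bash
python3 inch.py '[[0,0,0,0,0,3.8,5],[0,0,0,0,14,0,5],[0,0,0,0,14,0,5],[0,0,0,0,14,0,5],[0,0,0,0,0,0,5]]'; python3 inch.py '[[0,0,0,0,14,0,5],[0,0,0,0,14,0,5],[0,0,0,0,14,0,5],[0,0,0,0,0,0,5]]';python3 inch.py '[[0,0,0,0,0,3,5],[0,0,0,0,0,2,5],[0,0,0,0,0,0,5]]'
```

```text
t: 24.45
tcp_pos: [513.8, 248.3, 252.0]
ee_rot: [1.397, 2.813, 0.0]
wrist_force: [0.1, -0.2, -1.2]
gripper_width: 6.9
finger_force: 51.4
t: 24.95
tcp_pos: [547.2, 273.5, 252.1]
ee_rot: [1.398, 2.813, 0.0]
wrist_force: [-0.7, -0.5, -2.6]
gripper_width: 7.0
finger_force: 51.4
t: 25.32
tcp_pos: [546.0, 272.6, 247.1]
ee_rot: [1.398, 2.813, -0.001]
wrist_force: [0.2, -0.7, -2.0]
gripper_width: 7.1
finger_force: 51.5
```

```bash
python3 inch.py '[[0,0,0,0,0,1,5],[0,0,0,0,0,0,5]]'; python3 inch.py '[[0,0,0,0,0,1,5],[0,0,0,0,0,0,5]]'
python3 - <<'E'
from h import *
from workcell import r
c=r.camera("scene");im=c["img"][100:240,300:440,::-1];cv2.imwrite("pics/crop_g.png",cv2.resize(im,None,fx=4,fy=4,interpolation=cv2.INTER_CUBIC))
E
```

```text
t: 25.58
tcp_pos: [546.3, 272.8, 246.7]
ee_rot: [1.398, 2.813, 0.0]
wrist_force: [-1.5, -0.9, 1.8]
gripper_width: 7.0
finger_force: 52.0
t: 25.82
tcp_pos: [546.4, 272.8, 246.5]
ee_rot: [1.398, 2.812, 0.001]
wrist_force: [-3.5, -0.8, 8.8]
gripper_width: 6.9
finger_force: 53.1
```

View pics/crop_g.png

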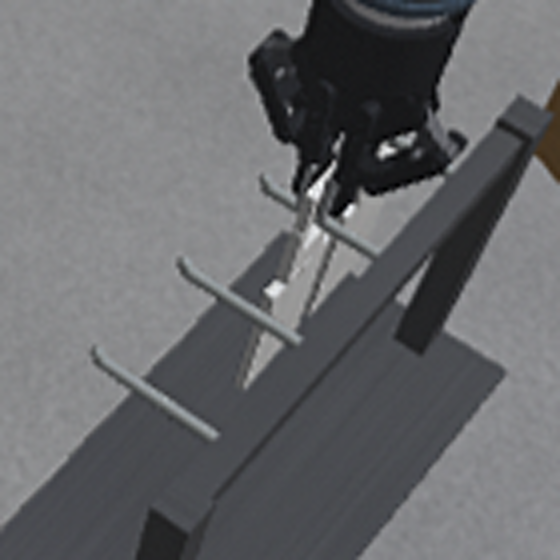

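Peg 3 (crop 265–375, 180–255) passes through the hole near (320,215), and the peg carries the weight as predicted. Releasing, then going for the third one.

```bash
python3 inch.py '[[0,0,0,0,0,-1.2,5],[0,0,0,0,0,0,5],[0,0,0,0,0,0,14],[0,0,0,0,0,0,22],[0,0,0,0,0,0,22],[0,0,0,0,0,0,22]]'; python3 inch.py '[[0,0,0,0,0,-8,22],[0,0,0,0,0,-20,22],[0,0,0,0,0,-40,22],[0,0,0,0,0,-40,30],[0,0,0,0,0,0,40]]'
python3 - <<'E'
from h import *
plan(tleft(42,270),Rt(BINS[1],-.58))
E
```

```text
t: 26.62
tcp_pos: [546.3, 272.8, 246.4]
ee_rot: [1.398, 2.813, -0.0]
wrist_force: [0.0, -0.6, -0.1]
gripper_width: 22.3
finger_force: 0.0
t: 27.25
tcp_pos: [547.7, 273.6, 358.8]
ee_rot: [1.396, 2.809, 0.008]
wrist_force: [0.0, 0.3, -0.5]
gripper_width: 39.5
finger_force: 0.0
rot [-0.4874 -0.3802  1.2637] | 8.3 rows; after-rot tool d [-334.6  131.4  236.6] ; now-axes d [-319.  -260.4  124.7] dist 430.3
```

```bash
python3 inch.py '[[0,0,0,-32,-26,0,40],[0,0,0,-32,-26,0,40],[0,0,0,-32,-26,0,40],[0,0,0,-32,-26,0,40],[0,0,0,-32,-26,0,40]]'
python3 inch.py '[[0,0,0,-32,-26,0,40],[0,0,0,-32,-26,0,40],[0,0,0,-32,-26,0,40],[0,0,0,-32,-26,0,40],[0,0,0,-32,-26,0,40]]'
python3 inch.py '[[-0.0613,-0.0473,0.158,0,0,0,40],[-0.0613,-0.0473,0.158,0,0,0,40],[-0.0613,-0.0473,0.158,0,0,0,40],[-0.0613,-0.0473,0.158,0,0,0,40],[-0.0613,-0.0473,0.158,0,0,0,40],[-0.0613,-0.0473,0.158,0,0,0,40],[-0.0613,-0.0473,0.158,0,0,0,40],[-0.0613,-0.0473,0.158,0,0,0,40]]'
python3 inch.py '[[0,0,0,0,0,0,40]]'
python3 - <<'E'
from h import *
plan(tleft(42,270),Rt(BINS[1],-.58))
look("h")
E
```

```text
t: 27.88
tcp_pos: [538.7, 65.5, 354.0]
ee_rot: [1.398, 2.813, -0.001]
wrist_force: [-0.0, -0.9, -0.5]
gripper_width: 40.2
finger_force: 0.0
t: 28.5
tcp_pos: [531.7, -140.5, 354.1]
ee_rot: [-1.398, -2.813, 0.0]
wrist_force: [0.6, 0.3, 0.1]
gripper_width: 40.1
finger_force: 0.0
t: 29.5
tcp_pos: [531.3, -139.4, 353.9]
ee_rot: [2.328, 1.18, 0.331]
wrist_force: [0.6, -0.6, -0.2]
gripper_width: 39.5
finger_force: 0.0
t: 29.62
tcp_pos: [531.2, -138.5, 353.3]
ee_rot: [2.325, 1.191, 0.329]
wrist_force: [0.5, 0.9, 0.4]
gripper_width: 40.0
finger_force: 0.0
rot [-0.0146 -0.0035  0.0309] | 0.2 rows; after-rot tool d [  2.1 -64.8 101.5] ; now-axes d [  3.7 -63.2 102.4] dist 120.4
bar pt 610.26843 278.87302 yaw 0.6474401 rect (614.8206787109375, 276.1668701171875) (26.950740814208984, 385.2474365234375) 36.770633697509766 x pct [-10.1  -9.   -0.3   9.7  13.1] y [-195.2  185.8]
  peg (np.int32(117), np.float64(-130.4), array([ -97.4, -133.8]))
  peg (np.int32(124), np.float64(-47.0), array([-97.8, -50.4]))
  peg (np.int32(38), np.float64(36.8), array([-41.2,  33.4]))
  peg (np.int32(109), np.float64(37.0), array([-97.3,  16.7]))
  peg (np.int32(115), np.float64(120.8), array([-97.3, 100.8]))
  peg (np.int32(34), np.float64(120.9), array([-42.6, 116.6]))
bar pt 627.6538 255.55711 yaw 0.6544639 rect (615.9071655273438, 273.148681640625) (26.130512237548828, 385.5796203613281) 37.23578643798828 x pct [-10.9  -9.6  -0.1   9.4  13.1] y [-170.5  208.4]
  peg (np.int32(119), np.float64(-105.4), array([ -96.5, -108.6]))
  peg (np.int32(111), np.float64(-21.6), array([-98.1, -24.7]))
  peg (np.int32(98), np.float64(60.8), array([-61.3,  43. ]))
  peg (np.int32(44), np.float64(62.6), array([-97.6,  58. ]))
  peg (np.int32(96), np.float64(144.6), array([-61.5, 126.2]))
  peg (np.int32(41), np.float64(146.6), array([-96.4, 143.2]))
```

View pics/scene_h.png

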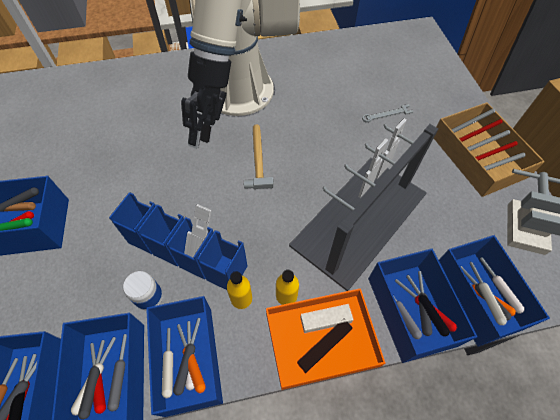

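Two templates hang (pixels 400,135 and 377,160); the last one is in the bin at (200,225). Stand unmoved.

```bash
python3 inch.py '[[-0.0146,-0.0035,0.0309,0,0,0,40],[0,0,0,0.7,-22.8,34,40],[0,0,0,0.7,-22.8,34,40],[0,0,0,0.7,-22.8,33,40],[0,0,0,0,0,0,40],[0,0,0,0,0,0,40]]'
python3 - <<'E'
from h import *
plan(tleft(42,168),Rt(BINS[1],-.58))
E
```

```text
t: 30.48
tcp_pos: [533.0, -137.1, 233.9]
ee_rot: [2.332, 1.145, 0.345]
wrist_force: [0.5, -0.1, -0.1]
gripper_width: 39.8
finger_force: 0.0
rot [ 0.0026 -0.     -0.0025] | 0.0 rows; after-rot tool d [-1.000e-01  2.000e-01  1.032e+02] ; now-axes d [-1.000e-01 -1.000e-01  1.032e+02] dist 103.2
```

```bash
python3 inch.py '[[0,0,0,0,0,30,40],[0,0,0,0,0,34,40],[0,0,0,0,0,25,40],[0,0,0,0,0,13,40],[0,0,0,0,0,0,5],[0,0,0,0,0,0,5],[0,0,0,0,0,0,5],[0,0,0,0,0,0,5]]' 50
python3 inch.py '[[0.0725,0,0,0.5,11.8,-0.8,5],[0.0725,0,0,0.5,11.8,-0.8,5],[0.0725,0,0,0.5,11.8,-0.8,5],[0.0725,0,0,0.5,11.8,-0.8,5],[0.0725,0,0,0.5,11.6,-0.8,5],[0.0725,0,0,0.5,11.6,-0.8,5],[0.0725,0,0,0.5,11.5,-0.8,5],[0.0725,0,0,0,11,-0.8,5]]'
python3 inch.py '[[0,0,0,0,0,0,5],[0,0,0,0,0,0,5]]'
python3 - <<'E'
from h import *
plan(w(BINS,24,42,185),Rt(BINS[1],0))
E
```

```text
t: 31.48
tcp_pos: [578.0, -171.0, 149.4]
ee_rot: [2.331, 1.143, 0.348]
wrist_force: [3.0, -2.9, 8.1]
gripper_width: 7.0
finger_force: 52.2
t: 32.48
tcp_pos: [642.9, -219.3, 182.9]
ee_rot: [2.809, 1.375, 0.009]
wrist_force: [-0.3, 0.4, -1.7]
gripper_width: 6.8
finger_force: 51.1
t: 32.72
tcp_pos: [642.0, -219.3, 182.0]
ee_rot: [2.807, 1.373, 0.009]
wrist_force: [-0.2, 0.4, -3.2]
gripper_width: 7.2
finger_force: 51.2
rot [ 0.0177  0.0023 -0.0057] | 0.1 rows; after-rot tool d [-1.4  2.1 -3. ] ; now-axes d [-1.4  2.1 -3. ] dist 3.9
```

```bash
python3 inch.py '[[0.0177,0.0023,-0.0057,-1,1,-2,5],[0,0,0,0,0,-4,5],[0,0,0,0,0,-6,5]]'
python3 inch.py '[[0,0,0,0,0,-10,5],[0,0,0,0,0,-28,5],[0,0,0,0,0,-34,5],[0,0,0,0,0,-34,5],[0,0,0,0,0,-34,5],[0,0,0,0,0,-34,5],[0,0,0,0,0,-30,5],[0,0,0,0,0,0,5]]'
python3 inch.py '[[0,0,-0.163,0,0,0,5],[0,0,-0.163,0,0,0,5],[0,0,-0.163,0,0,0,5],[0,0,-0.163,0,0,0,5],[0,0,-0.163,0,0,0,5],[0,0,-0.163,0,0,0,5],[0,0,-0.163,0,0,0,5],[0,0,-0.163,0,0,0,5]]'
python3 - <<'E'
from h import *
S=(np.array([606.8,267.5]),.6478)
plan(w(S,-135,-44,390),Rt(S[1],0))
E
```

```text
t: 33.1
tcp_pos: [643.0, -221.2, 195.0]
ee_rot: [2.818, 1.387, 0.001]
wrist_force: [-0.3, -0.2, -1.6]
gripper_width: 7.1
finger_force: 51.1
t: 34.1
tcp_pos: [643.9, -221.6, 402.0]
ee_rot: [2.815, 1.386, 0.007]
wrist_force: [0.4, -0.6, -1.2]
gripper_width: 7.1
finger_force: 51.2
t: 35.1
tcp_pos: [642.4, -221.1, 396.7]
ee_rot: [-1.39, -2.815, 0.0]
wrist_force: [-0.6, 0.6, -2.5]
gripper_width: 7.2
finger_force: 51.1
rot [-0.0009 -0.0014  0.0058] | 0.0 rows; after-rot tool d [367.1 131.4   6.7] ; now-axes d [366.3 133.5   7.1] dist 390.0
```

```bash
python3 inch.py '[[0,0,0,36.7,13.2,0,5],[0,0,0,36.7,13.2,0,5],[0,0,0,36.7,13.2,0,5],[0,0,0,36.7,13.2,0,5],[0,0,0,36.7,13.2,0,5]]'
python3 inch.py '[[0,0,0,36.7,13.2,0,5],[0,0,0,36.7,13.2,0,5],[0,0,0,36.7,13.2,0,5],[0,0,0,36.7,13.2,0,5],[0,0,0,36.7,13.2,0,5],[0,0,0,0,0,0,5],[0,0,0,0,0,0,5]]'
python3 - <<'E'
from h import *
look("k");edges("k");held("k")
S=(np.array([606.8,267.5]),.6478)
plan(w(S,-130,-44,256.5),Rt(S[1],0))
E
```

```text
t: 35.72
tcp_pos: [583.7, -33.9, 396.9]
ee_rot: [-1.398, -2.812, 0.001]
wrist_force: [1.2, -0.1, -2.0]
gripper_width: 7.3
finger_force: 51.1
t: 36.6
tcp_pos: [526.4, 150.6, 397.5]
ee_rot: [1.397, 2.814, -0.002]
wrist_force: [-0.8, -0.7, -1.9]
gripper_width: 7.3
finger_force: 51.1
bar pt 569.98444 333.8011 yaw 0.64423 rect (615.1553955078125, 276.7987365722656) (26.713403701782227, 385.6387939453125) 37.00720977783203 x pct [-10.9 -10.1   0.   10.8  13.4] y [-265.3  118.9]
  peg (np.int32(18), np.float64(-200.0), array([ -97.8, -202.2]))
  peg (np.int32(35), np.float64(-31.5), array([-42.5, -34.9]))
  peg (np.int32(104), np.float64(-31.5), array([-98.8, -51.3]))
  peg (np.int32(32), np.float64(52.8), array([-44.8,  49.2]))
  peg (np.int32(21), np.float64(66.3), array([-63.1,  59.8]))
bar pt 623.4874 261.23737 yaw 0.6494404 rect (614.8494873046875, 273.0912780761719) (28.353357315063477, 386.217529296875) 37.18468475341797 x pct [-10.7  -9.8  -0.1   9.4  13.7] y [-177.7  203.6]
  peg (np.int32(119), np.float64(-112.4), array([ -96.7, -116.2]))
  peg (np.int32(111), np.float64(-29.1), a
[... 455 characters left out ...]
ne zmax [168.7 168.8 169.  169.  169.1 169.2 169.7 171.4] shoulder zmin [58.4 58.7 58.9 59.  59.5 64.3] col [np.float64(171.4), np.float64(169.2), np.float64(169.1), np.float64(169.0), np.float64(168.7), np.float64(169.7), np.float64(160.0)]
gaps [(np.float64(97.7), np.float64(102.3)), (np.float64(8.7), np.float64(30.2))]
top few 28
scene 589 zmax 167.4 y mean 0.6
  z 5 x -19.0 19.3 y 0.4
  z 25 x -19.2 19.5 y -0.1
  z 45 x -31.7 32.1 y 0.0
  z 65 x -30.2 30.6 y 0.9
  z 85 x -29.7 31.2 y 0.7
  z 105 x -31.5 31.5 y 0.9
  z 125 x -29.5 32.2 y 0.9
  z 145 x -32.5 32.5 y 0.7
rot [-0.0004  0.0006 -0.0004] | 0.0 rows; after-rot tool d [  1.3   4.7 141.4] ; now-axes d [  1.4   4.7 141.4] dist 141.5
```

```bash
python3 inch.py '[[0,0,0,1.2,4,40,5],[0,0,0,0,0,40,5],[0,0,0,0,0,40,5],[0,0,0,0,0,21,5],[0,0,0,0,0,0,5],[0,0,0,0,0,0,5]]'
python3 - <<'E'
from h import *
from workcell import r
c=r.camera("scene");stand(c)
S=(np.array([606.8,267.5]),.6478);plan(w(S,-45,-44,254.8),Rt(S[1],0))
E
```

```text
t: 37.45
tcp_pos: [530.0, 154.0, 258.5]
ee_rot: [1.399, 2.811, 0.002]
wrist_force: [0.9, 0.3, -2.4]
gripper_width: 6.9
finger_force: 51.1
bar pt 623.2422 261.7425 yaw 0.6517092 rect (615.6743774414062, 273.20794677734375) (26.48737907409668, 385.45196533203125) 37.22012710571289 x pct [-10.7  -9.7  -0.    9.3  13.3] y [-178.1  203.5]
  peg (np.int32(120), np.float64(-113.4), array([ -97. , -116.8]))
  peg (np.int32(109), np.float64(-29.4), array([-98.2, -33.3]))
  peg (np.int32(96), np.float64(53.3), array([-61.8,  35.7]))
  peg (np.int32(43), np.float64(54.3), array([-98.6,  50.5]))
  peg (np.int32(97), np.float64(136.9), array([-63.1, 118. ]))
  peg (np.int32(41), np.float64(138.5), array([-96.5, 134.7]))
rot [ 0.0023  0.0013 -0.0002] | 0.0 rows; after-rot tool d [ 0.1 84.5  4. ] ; now-axes d [ 0.2 84.5  4.2] dist 84.6
```

```bash
python3 inch.py '[[0,0,0,0,0,3.8,5],[0,0,0,0,14,0,5],[0,0,0,0,14,0,5],[0,0,0,0,14,0,5],[0,0,0,0,0,0,5]]'; python3 inch.py '[[0,0,0,0,14,0,5],[0,0,0,0,14,0,5],[0,0,0,0,14,0,5],[0,0,0,0,0,0,5]]';python3 inch.py '[[0,0,0,0,0,2.5,5],[0,0,0,0,0,2,5],[0,0,0,0,0,0,5]]'; python3 inch.py '[[0,0,0,0,0,1,5],[0,0,0,0,0,0,5]]'
```

```text
t: 38.12
tcp_pos: [563.7, 180.5, 253.5]
ee_rot: [1.397, 2.813, 0.0]
wrist_force: [0.8, 0.3, -2.2]
gripper_width: 7.2
finger_force: 51.1
t: 38.62
tcp_pos: [597.1, 205.7, 253.5]
ee_rot: [1.397, 2.813, 0.0]
wrist_force: [-0.4, -0.9, -2.0]
gripper_width: 6.6
finger_force: 51.1
t: 39.0
tcp_pos: [595.9, 204.8, 249.0]
ee_rot: [1.398, 2.813, -0.0]
wrist_force: [-0.0, -0.0, -2.5]
gripper_width: 7.1
finger_force: 51.1
t: 39.25
tcp_pos: [596.2, 205.0, 248.2]
ee_rot: [1.398, 2.813, 0.0]
wrist_force: [-0.3, -0.1, -1.6]
gripper_width: 6.9
finger_force: 51.1
```

```bash
python3 inch.py '[[0,0,0,0,0,1,5],[0,0,0,0,0,0,5]]'; python3 inch.py '[[0,0,0,0,0,1,5],[0,0,0,0,0,0,5]]'
python3 - <<'E'
from h import *
from workcell import r
c=r.camera("scene");im=c["img"][110:250,280:420,::-1];cv2.imwrite("pics/crop_m.png",cv2.resize(im,None,fx=4,fy=4,interpolation=cv2.INTER_CUBIC))
E
```

```text
t: 39.5
tcp_pos: [596.3, 205.1, 247.8]
ee_rot: [1.398, 2.812, 0.001]
wrist_force: [-1.8, -0.4, 3.7]
gripper_width: 6.8
finger_force: 52.0
t: 39.75
tcp_pos: [596.4, 205.1, 247.6]
ee_rot: [1.398, 2.812, 0.001]
wrist_force: [-3.4, -1.5, 9.0]
gripper_width: 7.5
finger_force: 53.0
```

View pics/crop_m.png

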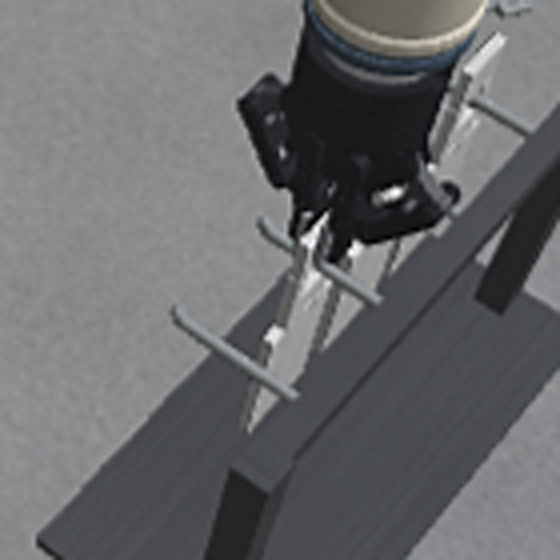

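Peg 2 (crop 260–380, 220–300) is through the hole at (310,250). Releasing and clearing.

```bash
python3 inch.py '[[0,0,0,0,0,-1.2,5],[0,0,0,0,0,0,5],[0,0,0,0,0,0,14],[0,0,0,0,0,0,22],[0,0,0,0,0,0,22],[0,0,0,0,0,0,22]]'; python3 inch.py '[[0,0,0,0,0,-8,22],[0,0,0,0,0,-20,22],[0,0,0,0,0,-40,22],[0,0,0,0,0,-40,30],[0,0,0,-30,-30,0,40],[0,0,0,-30,-30,0,40],[0,0,0,-30,-30,0,40],[0,0,0,-30,-30,0,40]]'; python3 inch.py '[[0,0,0,-30,-30,0,40],[0,0,0,-30,-30,0,40],[0,0,0,0,0,0,40],[0,0,0,0,0,0,40],[0,0,0,0,0,0,40],[0,0,0,0,0,0,40],[0,0,0,0,0,0,40],[0,0,0,0,0,0,40]]'
python3 - <<'E'
from h import *
look("z")
E
```

```text
t: 40.55
tcp_pos: [596.2, 205.1, 247.3]
ee_rot: [1.398, 2.813, 0.0]
wrist_force: [0.0, -0.3, 0.7]
gripper_width: 21.9
finger_force: 0.0
t: 41.55
tcp_pos: [572.8, 35.7, 356.2]
ee_rot: [1.397, 2.812, 0.001]
wrist_force: [-0.5, 0.8, 0.4]
gripper_width: 39.9
finger_force: 0.0
t: 42.55
tcp_pos: [561.3, -46.9, 355.4]
ee_rot: [1.398, 2.813, 0.0]
wrist_force: [-0.1, -0.6, -0.3]
gripper_width: 40.3
finger_force: 0.0
bar pt 599.19867 260.93954 yaw 0.6482078 rect (599.904541015625, 263.0186767578125) (26.12098503112793, 384.8236389160156) 37.12397384643555 x pct [-10.5  -9.7   0.    9.4  12.7] y [-189.5  191.4]
  peg (np.int32(136), np.float64(-124.5), array([ -97.6, -129.2]))
  peg (np.int32(124), np.float64(-41.1), array([-97.4, -60.7]))
  peg (np.int32(42), np.float64(42.2), array([-45.7,  39. ]))
  peg (np.int32(100), np.float64(42.7), array([-98. ,  22.8]))
  peg (np.int32(105), np.float64(125.4), array([-98.1, 106.3]))
  peg (np.int32(42), np.float64(126.2), array([-45.9, 122.9]))
bar pt 608.02014 248.38145 yaw 0.6476642 rect (600.4127197265625, 260.1141357421875) (27.10108757019043, 386.75958251953125) 37.1696891784668 x pct [-10.9  -9.8  -0.1   9.1  13.6] y [-178.9  201.5]
  peg (np.int32(117), np.float64(-114.2), array([ -97.3, -117.4]))
  peg (np.int32(82), np.float64(-31.9), array([-48.2, -49.2]))
  peg (np.int32(62), np.float64(-29.9), array([-98.9, -33.8]))
  peg (np.int32(103), np.float64(52.8), array([-61.8,  34.2]))
  peg (np.int32(40), np.float64(53.6), array([-97.5,  50.8]))
  peg (np.int32(101), np.float64(136.2), array([-62.8, 117.1]))
  peg (np.int32(39), np.float64(137.8), array([-97.6, 134.7]))
```

View pics/scene_z.png

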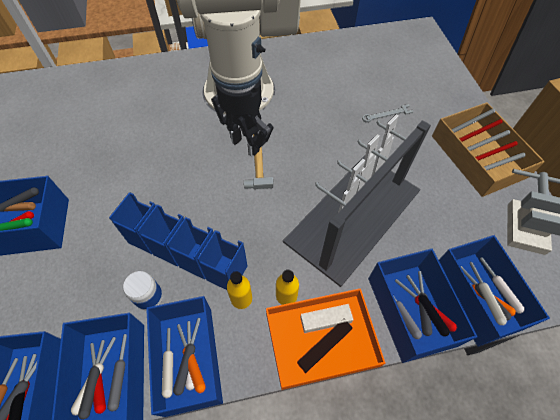

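All four bins are empty and three templates hang on the stand (395,130; 372,155; 352,180). The stand was nudged about 20 mm after I left it, so I'll let any swing die out and confirm before handing in.

```bash
for i in 1 2 3 4; do python3 inch.py '[[0,0,0,0,0,0,40],[0,0,0,0,0,0,40],[0,0,0,0,0,0,40],[0,0,0,0,0,0,40],[0,0,0,0,0,0,40],[0,0,0,0,0,0,40],[0,0,0,0,0,0,40],[0,0,0,0,0,0,40]]' >/dev/null; done
python3 - <<'E'
from h import *
from workcell import r
a=r.camera("scene");[r.camera("top") for _ in range(5)];b=r.camera("scene");stand(b)
sl=np.s_[90:290,280:440]
print("px moved",(abs(a["img"][sl].astype(int)-b["img"][sl]).max(-1)>40).sum())
im=b["img"][100:240,300:440,::-1];cv2.imwrite("pics/crop_z.png",cv2.resize(im,None,fx=4,fy=4,interpolation=cv2.INTER_CUBIC))
E
```

```text
bar pt 608.011 248.45146 yaw 0.6497122 rect (600.733642578125, 260.20880126953125) (25.84751319885254, 387.43304443359375) 37.19621658325195 x pct [-10.9  -9.9  -0.2   9.3  13.8] y [-179.2  201.6]
  peg (np.int32(118), np.float64(-114.0), array([ -97.8, -116.9]))
  peg (np.int32(79), np.float64(-32.3), array([-47.9, -48.8]))
  peg (np.int32(64), np.float64(-30.2), array([-99. , -33.8]))
  peg (np.int32(98), np.float64(52.7), array([-62.7,  33. ]))
  peg (np.int32(41), np.float64(54.3), array([-97.8,  51. ]))
  peg (np.int32(137), np.float64(136.9), array([-97.4, 118.1]))
px moved 0
```

View pics/crop_z.png

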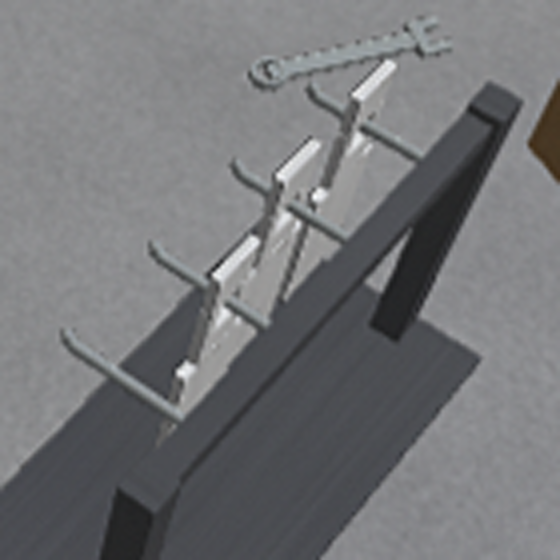

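All three hang on their pegs (crop pixels 355,120; 275,195; 215,290) and nothing moves between frames.

```bash
python3 -c "
from workcell import r
print(r.close_job())"
```

```text
the job is handed in; nothing more can be done
None
```

The job is handed in: all three templates present hang still on pegs 2, 3 and 4, the bins are empty, the bottles and can were not knocked over, and the stand is upright, though it shifted about 20 mm while the arm was moving away after the last template was hung.

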